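# Clip the detergent tub's loop into the worktop snap hook

## Robot

A 7-joint arm with a two-finger parallel gripper is mounted at the origin on a cart in front of the work surface, level with it; the furniture and walls round the work are solid. World frame = base frame: x ahead of the robot, y to its left, z up, the work surface at z = 0. Lengths are in m, angles in rad, forces in N, time in s.
With the tool pointing down it reaches from about 0.425 to 0.95 m from the base axis. Payload 16.7 kg.
Tool frame: the origin (TCP) lies between the finger pads; the fingertips stand 22 mm ahead of it and the grasp point (between the pads) lies 3 mm ahead of it; z points along the fingers, y is the line along which they close (so a half turn about z gives the same grasp; the last joint's range is limited). The gripper opens to 94 mm and grips with 3 to 60 N. Pads are 16 mm wide; open, the fingers measure 119 mm over their backs; the gripper's body (75 mm by 177 mm) begins 78 mm behind the grasp point.
Start: joints at [1.115, 0.426, 0.074, 1.606, -0.034, 1.111, -0.067], TCP at [0.204, -0.643, 0.227] pointing down, gripper open.
Joint ranges: [-2.85, 2.85], [-0.5, 2.14], [-1.23, 1.37], [0.21, 2.46], [-1.02, 4.16], [0.16, 2.05], [-2.73, 2.73]. Speed limits (rad/s): [1.89, 1.89, 2.39, 2.39, 3.01, 3.01, 3.01].

## Interface

Orientations are given as [roll, pitch, yaw] about the fixed x, y, z axes, in that order (R = Rz(yaw) Ry(pitch) Rx(roll)).
In Python, from plant import r gives the robot as it stands.
- The arm moves only by the shell command python3 -m jog 'ROWS' [FORCE]. ROWS is JSON, a list of rows, each a list of 3 entries, a list of its own where there are three numbers: the shift along the tool's x, y, z in cm, then the turn about the tool's z in rad, then the finger opening in cm, from 0 to 9.4. A call has 1 to 5 rows; each row shifts and turns the commanded pose from where the row before left it, along the tool's axes as they then stand; what a row does not reach is not made up. A row lasts 1/8 s, in which the tool goes at most 62.5 mm and 10.7 degrees, less where a joint would pass 70% of its speed; a pose out of reach is approached as far as the arm can. A call with a gripper value outside its range is refused whole. The fingers move at their own pace and stop on an object; FORCE is the grip in N (left out, the last holds). Time passes only in rows, so rows that do not move let the fingers close. It gives the time, the measured TCP pose, the force, the opening and the grip force at its end, in the units of the state.
- r.read_state(): the state, without advancing time (a new reading comes with each control period).
- r.read_camera(name): name is "scene" or "top" or "wrist"; returns the picture (480x640x3 uint8, blue, green, red); there is no depth.
- r.camera_params(name): a dict with "fov_y" (degrees; the focal length in pixels is half the picture's height over the tangent of half this angle, whatever the lens; pixels are square), "cx", "cy" (the principal point, pixels), "xyz" and "attitude" of the camera in the world. Camera axes: x right, y up, looking along -z (the intrinsics and any distortion apply to the point x, -y, -z); pixel columns grow to the right and rows downward; lengths in m; the calibration is good to about 2 mm. A picture is of the moment at which its call begins: read the wrist's pose just before it. camera_params takes no time and is no camera call; for the wrist camera it gives the pose at the moment of the call.
- r.finish_job(): hands the job in; it is judged then, once.
Trained networks look in the newest picture that a camera, given by its name, has taken for a name from the list of things; names that differ only in an ending like _2 or _b are one class to them, and where a whole thing is asked for, a point or a joint stands for the part that bears it (a point fixed in the world has none). Each returns a list of dicts, best first, with "confidence" (0 to 1); they miss things now and then, are a little off and sometimes report something else, mostly with a low value. They report only what shows in the picture. A call takes as long as a camera call. They do not tell look-alikes from the thing itself.
- r.look_for(camera, label): "at" ([x, y, z] in m, in the coordinates of the camera as it stood for that picture, good to about 4 mm: the middle of the surface that is visible of it).
- r.cut_out(camera, label): "mask" (480x640 bool, what is visible of it).
- r.landmark_of(camera, label): "at" ([x, y, z] in m, in the coordinates of the camera as it stood for that picture, good to about 4 mm: a listed point, or the origin of a listed thing).
The state is a dict: "time": time; "q": joint angles; "dq": joint speeds; "effort": joint torques, N m; "ee_pos": TCP position; "tool_rot": TCP orientation; "wrist_force": force on the tool from outside, world axes, zero at the start; "torque": the same for the moment, N m; "grip_width": finger opening in m; "grip_force": force on a finger pad.
Only numpy, scipy, OpenCV 4.12 (cv2) and the standard library are available. Lean on these libraries where they do the work, as an engineer would, in place of code of your own. Each camera call takes 0.05 s, during which the arm holds its last target. There are 200 camera calls.

## Task

Secure the dishwasher-tablet tub to the child-safety snap hook on the worktop: slide the tub, never lifting it, until its steel loop pushes the red sprung gate open and passes inside the hook, and the gate snaps fully shut behind it. Leave the tub standing upright, clipped in and let go, and leave the other things where they are.

Things in the scene. Friction and masses are not known exactly. Their poses are not given: they have to be found in the camera images.
- tub: Loose white tub with flat blue fixed lid, 104 (its x) by 100 (its y) by 78 mm high, 0.3 to 0.55 kg, flat upright sides (lid set in 2.5 mm), too wide to grasp. Origin: centre of underside, z up. A steel loop stands on the middle of its -y face. It starts within 0.35 rad of the loop facing world -y, but askew and out of line with the hook. It slides easily; two fingertips pushing a side square it up.
- tub_eye (a point): Middle of the loop's upright outer bar, at (0, -110, 42) mm in the tub's frame. The loop is 8 mm round bar in the tub's y-z plane: two level arms, bar centres 18 and 64 mm up, join the tub face (y = -50) to this outer bar; the opening is 56 mm deep and 38 mm high. This bar must go past the gate into the hook, the hook passing between the arms.
- anchor: Fixed snap hook on a small bracket, an oblong of 8 mm round steel bar lying level, bar centre 42 mm up. Origin on the worktop under the middle of its back bar, z up. Back bar along x at y = 0; side bars at x = -44 and +36 mm; front with the gate on the +y side, facing the tub, at y = 52. Base plate 96 x 60 mm, 8 mm thick, y -42 to +18, fits under the loop.
- gate_mouth (a point): Best entry point, (-16, 52, 42) mm in the anchor's frame: the loop's bar goes in here along the anchor's -y (bar at x -24 to -4 works). The fixed nose slopes from (-38, 59) to its end at (-27, 48) and guides it in.
- hook_back (a point): Centre of the hook's back bar, (0, 0, 42) mm in the anchor's frame. The gate snaps shut once the loop bar's centre is some 16 mm or less in y from it; the bar meets the back bar at 8 mm.
- gate (a joint): Red gate, an arm 30 mm long and 7 mm thick from its upright pivot at (8, 52) mm in the anchor's frame to the nose: 0 = shut, grows as it swings into the hook, to 1.45 rad. Sprung shut: 3 N to start it, 6 to 9 N to push the loop through, besides the tub's sliding friction; a tub let go half way is pushed back out.
- mug: Cream mug, 92 x 127 mm, 95 high. Origin under its centre. Bystander.
- pepper: Pepper shaker, 44 mm across, 90 high. Origin under its centre. Bystander.
- candle: Green candle, 52 mm across, 144 high. Origin under its centre. Bystander.
- canister_a: Dark red canister with white lid, 105 mm across, 176 high, back left. Origin under its centre. Bystander.
- canister_b: Dark red canister with white lid, 105 mm across, 176 high, back right by the sink. Origin under its centre. Bystander.
- kettle: Red kettle with black arched handle, 170 x 182 mm, 264 high, on the left. Origin under its centre. Bystander.
Not all that is in view belongs to the job. There is more than one size of the anchor; the job needs the larger.

How it is judged:
By the outcome, as a careful person would: the job done as asked, in the order asked, and still so for the second after the job is handed in, with the robot touching nothing.
It also fails if it takes over 67 s, if anything falls off the work surface, if the arm or the gripper's body presses on something with over 40 N, if the wrist force passes 120 N, or if a joint passes its speed limit or range.

## Working session

There is one attempt and no reset: what is moved stays moved. The work goes in short steps, Python scripts to look and compute and a shell command to move; the robot and the scene stay as the last step left them, time stands still between calls to the robot, and variables do not carry over. Pictures are saved under pics/ and viewed, at most 10 in all, crops included, and the job is handed in when it is done.

```bash
mkdir -p pics; ls; cat > h.py <<'E'
import numpy as np, cv2
from scipy.spatial.transform import Rotation as R
from plant import r
def cam(n):
    p=r.camera_params(n); return p
def toW(p,a):
    a=np.array(a); A=p['attitude']; A=np.array(A)
    M=A if A.shape==(3,3) else R.from_euler('xyz',A).as_matrix()
    return M@a+np.array(p['xyz'])
def lm(n,l,p,f='landmark_of'):
    for d in getattr(r,f)(n,l)[:3]:
        print(n,l,f,round(d['confidence'],2),np.round(toW(p,d['at']),4))
E
python3 - <<'E'
from h import *
s=r.read_state(); print(s)
for n in('scene','top','wrist'):
    p=cam(n);print(n,p); im=r.read_camera(n); cv2.imwrite(f'pics/{n}0.png',im)
    if n=='wrist': continue
    for l in('tub','tub_eye','anchor','gate_mouth','hook_back','mug','pepper','candle'): lm(n,l,p)
E
```

```text
pics
{'time': 0.0, 'q': array([ 1.11448095,  0.42674234,  0.07387775,  1.60661011, -0.03406265,
        1.11080778, -0.0670849 ]), 'dq': array([ 0.00018837, -0.00081926,  0.00277274, -0.0005928 ,  0.00175046,
       -0.00074932,  0.0015548 ]), 'effort': array([-6.75088522e-04, -9.35819578e+01,  3.66641298e+00, -4.54198158e+01,
       -4.87784611e-02,  2.01679015e-02,  1.71297268e-05]), 'ee_pos': array([ 0.20368501, -0.64309847,  0.22676816]), 'tool_rot': array([-3.14029205e+00,  1.41874995e-04,  3.06790959e-01]), 'wrist_force': array([-0.28756655,  0.22808416, -0.91068944]), 'torque': array([0.01009855, 0.03118528, 0.04060015]), 'grip_force': 0.0, 'grip_width': 0.09404233386620478}
scene {'fov_y': 49.25452564949032, 'cx': 323.7242087962315, 'cy': 246.05787686733953, 'xyz': array([-0.28375443,  0.70496979,  0.96620179]), 'attitude': array([ 0.86551384,  0.01949301, -2.24561395])}
scene tub landmark_of 0.93 [4.902e-01 9.330e-02 3.000e-04]
scene tub_eye landmark_of 0.82 [ 0.5048 -0.0142  0.0435]
scene tub_eye landmark_of 0.64 [ 0.6546 -0.1418 -0.0024]
scene anchor landmark_of 0.96 [ 0.5
[... 1160 characters left out ...]
4]
top anchor landmark_of 0.8 [ 0.5767  0.2632 -0.0037]
top gate_mouth landmark_of 0.9 [0.5823 0.3066 0.0297]
top gate_mouth landmark_of 0.55 [ 0.5183 -0.175   0.0402]
top hook_back landmark_of 0.89 [ 0.5202 -0.2279  0.0449]
top hook_back landmark_of 0.7 [0.5734 0.2651 0.0311]
top mug landmark_of 0.84 [ 0.42    0.4228 -0.0037]
top mug landmark_of 0.6 [ 0.5205 -0.2246  0.0417]
top pepper landmark_of 0.71 [ 0.3997 -0.3557  0.001 ]
top candle landmark_of 0.75 [ 0.6558 -0.1447  0.0009]
wrist {'fov_y': 64.48720079962828, 'cx': 325.56665507613917, 'cy': 239.30478616558594, 'xyz': array([ 0.28160105, -0.61907762,  0.38548407]), 'attitude': array([-2.84364430e-01,  4.37110002e-04, -1.26438722e+00])}
```

View pics/scene0.png

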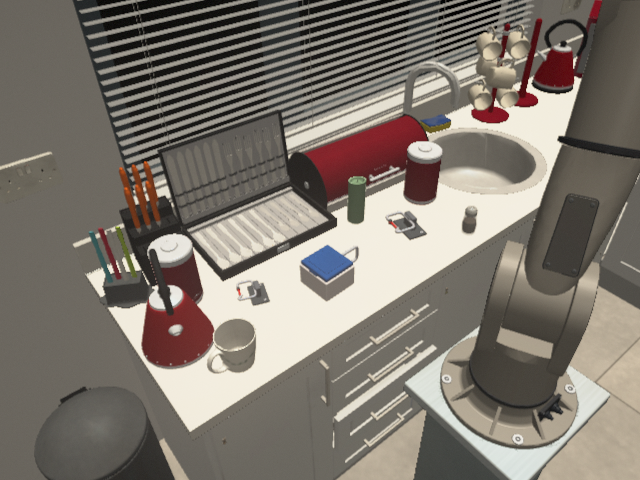

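View pics/top0.png

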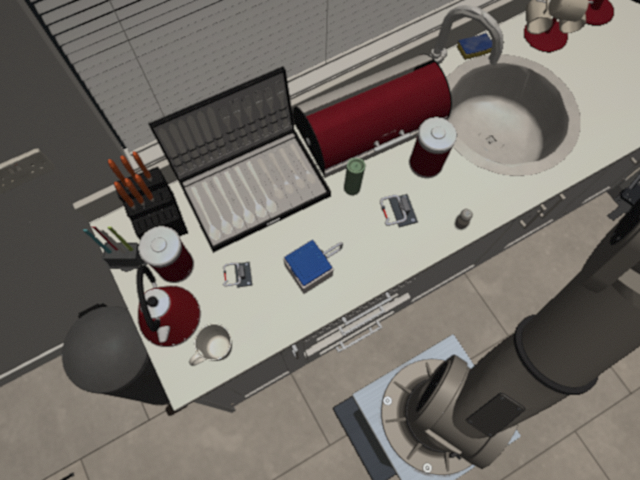

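Scene: the larger hook is near (403,224) and the tub near (328,270), with its loop pointing right. The small look-alike is at (252,292). In the top picture the hook is at (396,210) and the tub at (310,265). The networks agree with this. I'll raise the arm and go over the hook for a closer look.

```bash
python3 -m jog '[[[0,0,-5],0,6],[[4.5,-2.8,-3],0,6],[[4.5,-2.8,-2],0,6],[[4.5,-2.8,0],0,6],[[4.5,-2.8,0],0,6]]' 20; python3 -m jog '[[[4.5,-2.8,0],0,6],[[4.5,-2.8,0],0,6],[[4.5,-2.8,0],0,6],[[4.5,-2.8,0],0,6],[[0,0,0],0.18,6]]'
```

```text
time: 1.58
ee_pos: [0.3426, -0.481, 0.3279]
tool_rot: [3.141, -0.0, 0.307]
wrist_force: [0.6, -1.3, -0.1]
grip_width: 0.0605
grip_force: 0.0
time: 2.2
ee_pos: [0.4821, -0.3173, 0.3275]
tool_rot: [-3.141, -0.001, 0.13]
wrist_force: [-0.6, -1.1, 0.1]
grip_width: 0.06
grip_force: 0.0
```

```bash
python3 -m jog '[[[0,0,0],-0.18,6],[[0,0,0],-0.18,6],[[0,0,0],-0.18,6],[[0,0,0],-0.18,6],[[0,0,0],-0.18,6]]'; python3 -m jog '[[[0,0,0],-0.18,6],[[0,0,0],-0.18,6],[[0,0,0],-0.18,6],[[5.5,1,0],0,6],[[5.5,1,0],0,6]]'; python3 -m jog '[[[5.5,1,0],0,6],[[0,0,0],0,6]]'
cat > look.py <<'E'
from h import *
import sys
tag=sys.argv[1]
s=r.read_state();print(s['time'],s['ee_pos'],s['tool_rot'])
p=cam('wrist');im=r.read_camera('wrist');cv2.imwrite(f'pics/{tag}.png',im)
for l in sys.argv[2:]: lm('wrist',l,p)
E
python3 look.py w1 anchor hook_back gate_mouth gate tub tub_eye
```

```text
time: 2.82
ee_pos: [0.4794, -0.3212, 0.3276]
tool_rot: [3.141, -0.0, 1.033]
wrist_force: [1.0, -0.1, -0.4]
grip_width: 0.0599
grip_force: 0.0
time: 3.45
ee_pos: [0.4998, -0.2103, 0.3275]
tool_rot: [3.141, -0.0, 1.565]
wrist_force: [1.7, -0.7, -0.1]
grip_width: 0.06
grip_force: 0.0
time: 3.7
ee_pos: [0.5109, -0.152, 0.328]
tool_rot: [3.141, -0.001, 1.573]
wrist_force: [-0.8, -0.9, -0.1]
grip_width: 0.0601
grip_force: 0.0
3.7 [ 0.51086972 -0.15195379  0.32799323] [ 3.14058778e+00 -5.32737284e-04  1.57292407e+00]
wrist anchor landmark_of 0.68 [ 0.5266 -0.2261  0.0012]
wrist anchor landmark_of 0.56 [ 0.5192 -0.17    0.0435]
wrist hook_back landmark_of 0.64 [ 0.5199 -0.2244  0.041 ]
wrist gate_mouth landmark_of 0.72 [ 0.5199 -0.172   0.0434]
wrist gate_mouth landmark_of 0.71 [ 0.502  -0.0181  0.0428]Traceback (most recent call last):
  File "look.py", line 6, in <module>
    for l in sys.argv[2:]: lm('wrist',l,p)
                           ~~^^^^^^^^^^^^^
  File "h.py", line 11, in lm
    for d in getattr(r,f)(n,l)[:3]:
             ~~~~~~~~~~~~^^^^^
ValueError: it knows: anchor, candle, canister, gate_mouth, hook_back, kettle, mug, pepper, tub, tub_eye
```

View pics/w1.png

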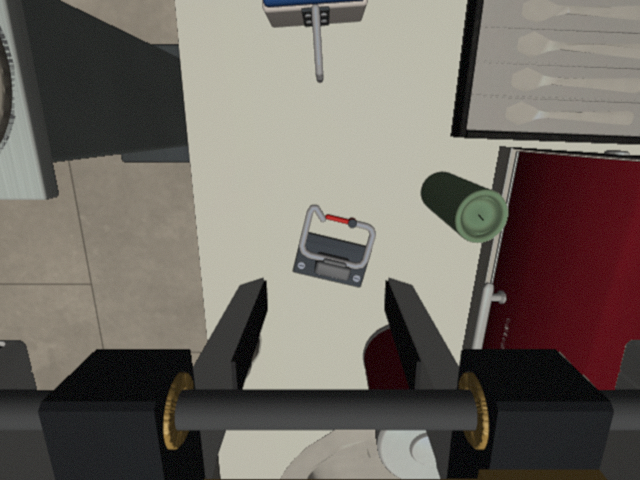

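The wrist picture shows the hook near (337,245), turned clockwise. Its red gate runs from (327,216) to (352,223), and the base plate is below. The tub's loop bar ends at (320,77). Next I'll zoom in for the hook's yaw.

```bash
python3 - <<'E'
import cv2
im=cv2.imread('pics/w1.png')[190:300,270:400]
cv2.imwrite('pics/w1c.png',cv2.resize(im,None,fx=5,fy=5,interpolation=cv2.INTER_CUBIC))
E
```

```text
(no output)
```

View pics/w1c.png

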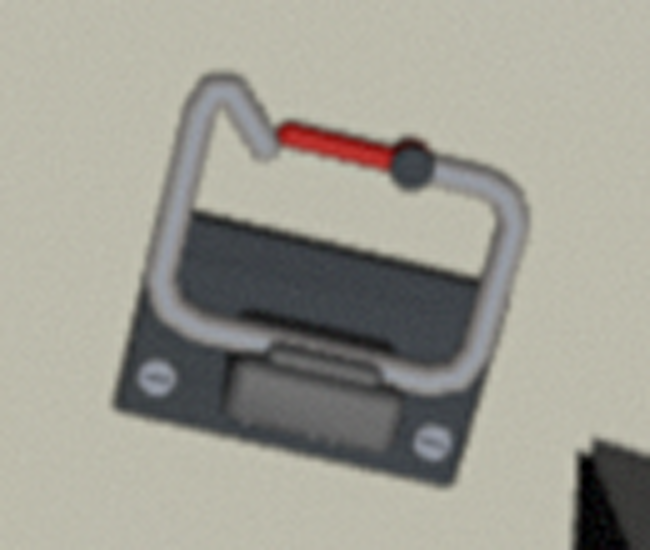

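```bash
python3 -m jog '[[[6,-0.5,0],0,6],[[6,-0.5,0],0,6],[[6,-0.5,0],0,6],[[4,-0.5,0],0,6],[[0,0,0],0,6]]'; python3 look.py w2 tub tub_eye gate_mouth hook_back anchor
```

```text
time: 4.53
ee_pos: [0.4908, 0.0655, 0.3277]
tool_rot: [3.141, -0.0, 1.57]
wrist_force: [0.4, -0.3, -0.4]
grip_width: 0.0601
grip_force: 0.0
4.525 [0.49076612 0.06554228 0.32769132] [ 3.14125614e+00 -4.70238394e-04  1.56952172e+00]
wrist tub landmark_of 0.62 [0.4943 0.0927 0.0011]
wrist tub_eye landmark_of 0.6 [ 0.5006 -0.0204  0.0433]
wrist gate_mouth landmark_of 0.17 [ 0.3985 -0.3616  0.0015]
wrist hook_back landmark_of 0.78 [0.5789 0.2658 0.0323]
wrist anchor landmark_of 0.78 [ 5.243e-01 -2.257e-01  5.000e-04]
wrist anchor landmark_of 0.67 [5.814e-01 2.669e-01 3.000e-04]
```

View pics/w2.png

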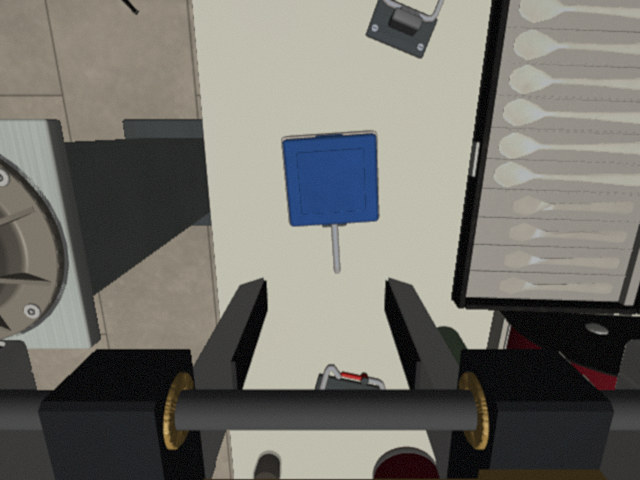

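```bash
cat > geo.py <<'E'
from h import *
from scipy.optimize import least_squares
def ray(p,uv,z):
    f=240/np.tan(np.radians(p['fov_y']/2)); u,v=uv
    d=R.from_euler('xyz',p['attitude']).apply([(u-p['cx'])/f,-(v-p['cy'])/f,-1.])
    c=np.array(p['xyz']); return (c+d*(z-c[2])/d[2])[:2]
def fit(L,W):
    L=np.array(L);W=np.array(W)
    g=lambda q:(L@np.array([[np.cos(q[2]),np.sin(q[2])],[-np.sin(q[2]),np.cos(q[2])]])+q[:2]-W).ravel()
    s=least_squares(g,[*W.mean(0),0]);return s.x,np.round(s.fun.reshape(-1,2)*1000,1)
E
python3 - <<'E'
from geo import *
p=cam('wrist')
tub=[((285,138.5),(-49.5,47.5)),((377,131),(49.5,47.5)),((379,221),(49.5,-47.5)),((290,227),(-49.5,-47.5))]
L=[np.array(b)/1000 for a,b in tub]; W=[ray(p,a,.078) for a,b in tub]
x,e=fit(L,W);print('tub',x,e.tolist())
c,s=np.cos(x[2]),np.sin(x[2]);print('eye',x[0]+s*.11,x[1]-c*.11,'pix',ray(p,(337,270),.064))
# w1 camera
t1=np.array([0.51087,-0.15195,0.32799]);s_=r.read_state();dy=1.57292-1.56952
p1=dict(p);Rz=R.from_euler('z',dy)
p1['xyz']=t1+Rz.apply(p['xyz']-s_['ee_pos']);p1['attitude']=p['attitude']+np.array([0,0,dy])
an=[((223,86),(-38,59),42),((268,153),(-27,48),42),((412,165),(8,52),46),((115,405),(-48,-42),8),((450,487),(48,-42),8),((195,212),None,0)]
L=[];W=[]
for a,b,z in an[:5]:
    L.append(np.array(b)/1000);W.append(ray(p1,(270+a[0]/5,190+a[1]/5),z/1000))
x,e=fit(L,W);print('anchor',x,e.tolist())
c,s=np.cos(x[2]),np.sin(x[2]);M=np.array([[c,-s],[s,c]])
for n,q in dict(back=(0,0),mouth=(-.016,.052)).items(): print(n,M@np.array(q)+x[:2])
E
```

```text
tub [0.49846831 0.08997258 0.05308061] [[-2.6, 0.8], [1.2, -0.8], [1.1, -0.4], [0.3, 0.5]]
eye 0.5043044399381953 -0.019872494094845913 pix [ 0.50364711 -0.01694529]
anchor [ 0.52148802 -0.22688103 -0.24557479] [[1.7, -0.1], [-0.9, 2.9], [-0.3, 0.3], [-1.6, -1.9], [1.1, -1.2]]
back [ 0.52148802 -0.22688103]
mouth [ 0.51860998 -0.17255132]
```

The hook and tub poses fit to 3 mm or better. Plan: push the tub's -x face along the anchor's +x with two fingertips, squaring it to yaw -0.245, then push its +y face in along the anchor's -y.

```bash
python3 -m jog '[[[2.2,-3.6,0],0,6],[[2.2,-3.6,0],0,6],[[0,0,0],-0.166,6],[[0,0,0],-0.166,6],[[0,0,0],-0.166,6]]'; python3 -m jog '[[[0,0,0],-0.166,6],[[0,0,0],-0.166,6],[[0,0,0],-0.166,6],[[0,0,0],-0.166,6],[[0,0,0],-0.166,6]]'; python3 -m jog '[[[0,0,0],0,6]]'; python3 -c "
from h import *
print(r.read_state()['q'])"
```

```text
time: 5.45
ee_pos: [0.4193, 0.1073, 0.3276]
tool_rot: [3.141, 0.0, 2.069]
wrist_force: [0.2, -0.3, -0.6]
grip_width: 0.0601
grip_force: 0.0
time: 6.08
ee_pos: [0.4193, 0.1073, 0.3275]
tool_rot: [3.142, -0.0, 2.899]
wrist_force: [-0.7, -0.2, -0.2]
grip_width: 0.0602
grip_force: 0.0
time: 6.2
ee_pos: [0.4193, 0.1074, 0.3275]
tool_rot: [3.142, -0.0, 2.893]
wrist_force: [-0.5, 0.3, 0.6]
grip_width: 0.0597
grip_force: 0.0
[ 0.22581322 -0.0401012  -0.59449544  1.95130359 -0.02397252  1.22357657
  0.96188448]
```

```bash
python3 -m jog '[[[0.1,0,6],0,6],[[0.1,0,6],0,6],[[0.1,0,6],0,6],[[0,0,5.5],0,6],[[0,0,3],0,6]]'; python3 -m jog '[[[0,0,2.2],0,6],[[0,0,0],0,6]]'
```

```text
time: 6.82
ee_pos: [0.4151, 0.1082, 0.0601]
tool_rot: [-3.141, -0.003, 2.889]
wrist_force: [0.4, 0.5, 0.6]
grip_width: 0.06
grip_force: 0.0
time: 7.08
ee_pos: [0.4154, 0.1085, 0.0394]
tool_rot: [-3.141, -0.003, 2.891]
wrist_force: [-0.1, 0.5, -0.1]
grip_width: 0.0602
grip_force: 0.0
```

```bash
python3 -m jog '[[[-1,0,0],0,6],[[-1,0,0],0,6],[[-1,0,0],0,6],[[-1,0,0],0,6],[[-1,0,0],0,6]]'; python3 -m jog '[[[-1,0,0],0,6],[[-1,0,0],0,6],[[-1,0,0],0,6],[[-0.7,0,0],0,6],[[-0.5,0,0],0,6]]'; python3 -m jog '[[[-0.3,0,0],0,6],[[0,0,0],0,6]]'; python3 look.py w3 tub tub_eye; python3 - <<'E'
from h import *
p=cam('top');im=r.read_camera('top');cv2.imwrite('pics/t3.png',im)
for l in('tub','tub_eye'): lm('top',l,p)
E
```

```text
time: 7.7
ee_pos: [0.4654, 0.0965, 0.0407]
tool_rot: [3.141, 0.0, 2.895]
wrist_force: [-3.2, 1.3, 3.2]
grip_width: 0.0601
grip_force: 1.7
time: 8.32
ee_pos: [0.5057, 0.086, 0.0404]
tool_rot: [-3.141, -0.0, 2.894]
wrist_force: [-3.8, 0.9, 2.0]
grip_width: 0.06
grip_force: 1.8
time: 8.57
ee_pos: [0.5087, 0.0855, 0.0405]
tool_rot: [3.141, 0.0, 2.895]
wrist_force: [-0.2, 0.2, 1.2]
grip_width: 0.06
grip_force: 0.0
8.575 [0.50871701 0.08548857 0.04054397] [3.14133169e+00 4.78137896e-04 2.89460059e+00]
wrist tub landmark_of 0.64 [ 5.642e-01  5.900e-02 -4.000e-04]
top tub landmark_of 0.47 [0.5644 0.0612 0.0025]
```

View pics/w3.png

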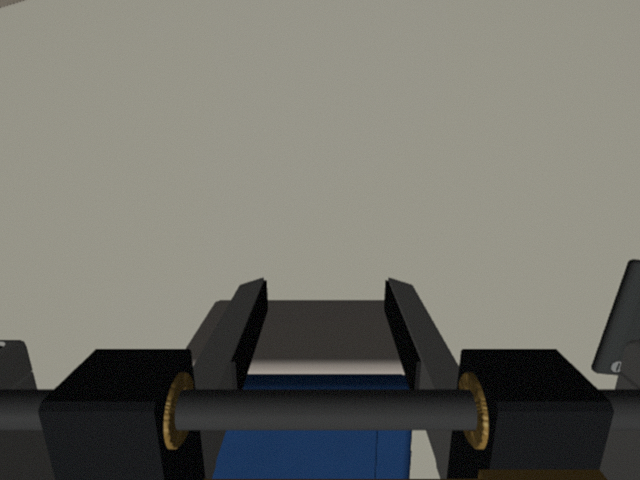

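The tub is square against both fingers: the face meets both pads, with the lid spanning x 215–410. Predicted and network positions agree (x_a ≈ -28 mm). I need 13 mm more, then I'll back off, lift, turn and look.

```bash
python3 -m jog '[[[-0.6,0,0],0,6],[[-0.5,0,0],0,6],[[-0.3,0,0],0,6],[[0,0,0],0,6],[[2,0,0],0,6]]'; python3 -m jog '[[[2,0,-5.5],0,6],[[0,0,-6],0,6],[[0,0,-6],0,6],[[0,0,-6],0.18,6],[[0,0,-3],0.18,6]]';python3 -m jog '[[[0,0,0],0.18,6],[[0,0,0],0.18,6],[[0,0,0],0.18,6],[[0,0,0],0.18,6],[[0,0,0],0.18,6]]';python3 -m jog '[[[0,0,0],0.18,6],[[0,0,0],0.131,6],[[0,0,0],0,6]]'; python3 look.py w4 tub tub_eye gate_mouth hook_back
```

```text
time: 9.5
ee_pos: [0.5036, 0.0869, 0.0405]
tool_rot: [3.141, 0.001, 2.893]
wrist_force: [-0.3, 0.6, 0.0]
grip_width: 0.0597
grip_force: 0.0
time: 10.12
ee_pos: [0.484, 0.092, 0.309]
tool_rot: [3.139, 0.004, 2.529]
wrist_force: [-0.4, 0.5, -0.5]
grip_width: 0.06
grip_force: 0.0
time: 10.75
ee_pos: [0.4833, 0.0918, 0.3056]
tool_rot: [3.141, 0.0, 1.629]
wrist_force: [-1.3, -0.3, -0.0]
grip_width: 0.0603
grip_force: 0.0
time: 11.12
ee_pos: [0.4833, 0.0919, 0.3056]
tool_rot: [3.141, -0.0, 1.324]
wrist_force: [-0.4, 0.4, -1.1]
grip_width: 0.06
grip_force: 0.0
11.125 [0.4832841  0.09186314 0.30559727] [ 3.14101772e+00 -9.21406675e-05  1.32447054e+00]
wrist tub landmark_of 0.87 [ 5.753e-01  5.430e-02 -2.000e-04]
wrist gate_mouth landmark_of 0.62 [ 0.5189 -0.1711  0.0447]
wrist hook_back landmark_of 0.91 [0.5785 0.2644 0.0306]
wrist hook_back landmark_of 0.75 [ 0.5226 -0.2268  0.0399]
```

View pics/w4.png

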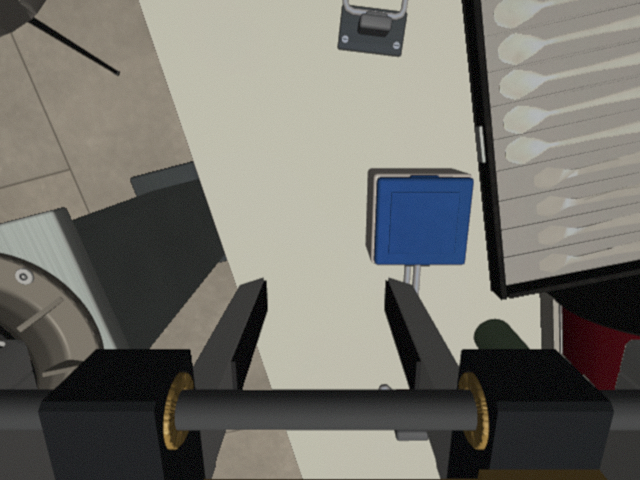

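The tub's lid corners are at (377,176), (473,179), (467,264) and (373,262), near square to the image, whose axes match the anchor's.

```bash
python3 - <<'E'
from geo import *
p=cam('wrist')
tub=[((377,176),(-49.5,47.5)),((473,179),(49.5,47.5)),((467,264),(49.5,-47.5)),((373,262),(-49.5,-47.5))]
L=[np.array(b)/1000 for a,b in tub]; W=[ray(p,a,.078) for a,b in tub]
x,e=fit(L,W);print('tub',x,e.tolist())
A=R.from_euler('z',-.2456).as_matrix()[:2,:2];o=np.array([.5215,-.2269])
print('anchor frame mm',1000*A.T@(x[:2]-o),1000*A.T@(np.array([.5753,.0543])-o),'tcp',1000*A.T@(r.read_state()['ee_pos'][:2]-o))
print('eye a',1000*A.T@(x[:2]+.11*np.array([np.sin(x[2]),-np.cos(x[2])])-o))
E
```

```text
tub [ 0.57782009  0.05594878 -0.25303377] [[0.1, 0.6], [2.7, 2.3], [-2.3, -0.5], [-0.5, -2.5]]
anchor frame mm [-14.14137111 288.05451784] [-16.18495884 285.84248653] tcp [-114.69426648  299.87775108]
eye a [-14.95907818 178.05755717]
```

```bash
python3 -m jog '[[[3.1,5,0],0,6],[[3,5,0],0,6],[[0,0,0],0,6],[[0,0,6],0,6],[[0,0,6],0,6]]'; python3 -m jog '[[[0,0,6],0,6],[[0,0,5],0,6],[[0,0,3.5],0,6],[[0,0,0],0,6]]'; python3 -c "
from h import *
A=R.from_euler('z',-.2456).as_matrix()[:2,:2]
print(1000*A.T@(r.read_state()['ee_pos'][:2]-[.5215,-.2269]))"
```

```text
time: 12.0
ee_pos: [0.5948, 0.1264, 0.1846]
tool_rot: [3.14, -0.001, 1.325]
wrist_force: [0.2, -0.8, -0.6]
grip_width: 0.0596
grip_force: 0.0
time: 12.5
ee_pos: [0.593, 0.126, 0.0387]
tool_rot: [-3.138, 0.002, 1.325]
wrist_force: [0.6, -0.1, 0.3]
grip_width: 0.06
grip_force: 0.0
[-16.4086129  359.72610438]
```

```bash
python3 -m jog '[[[-1.2,0.2,0],0,6],[[-1.2,0,0],0,6],[[-1.2,0,0],0,6],[[-1.2,0,0],0,6],[[-1.2,0,0],0,6]]'; python3 -m jog '[[[-1.2,0,0],0,6],[[-1.2,0,0],0,6],[[-1.2,0,0],0,6],[[-0.8,0,0],0,6],[[-0.4,0,0],0,6]]'; python3 -m jog '[[[-0.2,0,0],0,6],[[0,0,0],0,6]]';  python3 - <<'E'
from h import *
A=R.from_euler('z',-.2456).as_matrix()[:2,:2]
print(1000*A.T@(r.read_state()['ee_pos'][:2]-[.5215,-.2269]))
p=cam('wrist');r.read_camera('wrist');lm('wrist','tub',p)
p=cam('scene');im=r.read_camera('scene')
for l in('tub_eye','tub','gate_mouth'): lm('scene',l,p)
cv2.imwrite('pics/s5.png',cv2.resize(im[160:320,260:460],None,fx=3.5,fy=3.5,interpolation=cv2.INTER_CUBIC))
E
```

```text
time: 13.12
ee_pos: [0.5824, 0.0673, 0.0411]
tool_rot: [3.141, -0.001, 1.324]
wrist_force: [1.3, 4.4, 3.3]
grip_width: 0.06
grip_force: 2.4
time: 13.75
ee_pos: [0.5702, 0.0207, 0.0404]
tool_rot: [-3.141, 0.0, 1.323]
wrist_force: [0.0, 3.5, 1.7]
grip_width: 0.0601
grip_force: 1.3
time: 14.0
ee_pos: [0.5697, 0.0191, 0.0403]
tool_rot: [-3.141, 0.001, 1.324]
wrist_force: [0.5, 0.4, 0.3]
grip_width: 0.0598
grip_force: 0.1
[-13.02997419 250.39120913]
wrist tub landmark_of 0.94 [ 0.5525 -0.0357 -0.0015]
scene tub_eye landmark_of 0.73 [ 0.5275 -0.1387  0.0458]
scene tub landmark_of 0.95 [ 0.5489 -0.0385 -0.0033]
scene gate_mouth landmark_of 0.75 [ 0.523  -0.1709  0.0413]
scene gate_mouth landmark_of 0.56 [0.58   0.3103 0.0274]
```

View pics/s5.png

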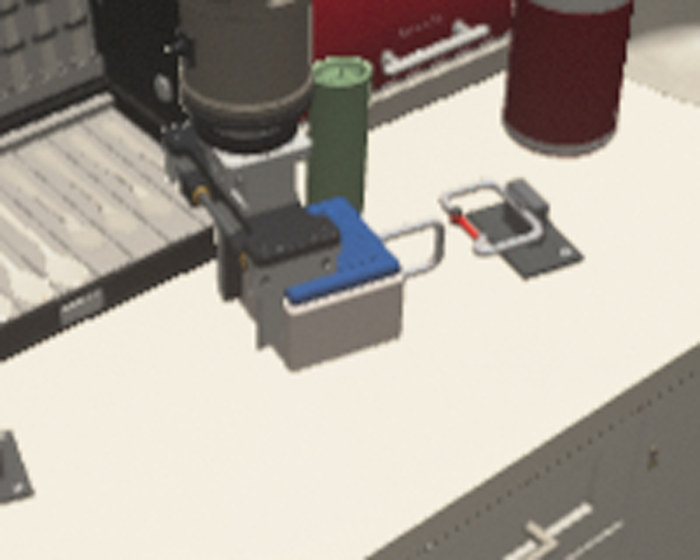

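The loop is aligned with the mouth: its bar is at crop (440,245), in front of the red gate at (468,228), and x_a measures about -15 mm. Pushing in now.

```bash
python3 -m jog '[[[-0.9,0,0],0,6],[[-0.9,0,0],0,6],[[-0.9,0,0],0,6],[[-0.8,0,0],0,6],[[-0.8,0,0],0,6]]'; python3 -m jog '[[[-0.7,0,0],0,6],[[-0.7,0,0],0,6],[[-0.6,0,0],0,6],[[-0.4,0,0],0,6],[[0,0,0],0,6]]'; python3 -m jog '[[[-0.3,0,0],0,6],[[0,0,0],0,6]]';  python3 - <<'E'
from h import *
A=R.from_euler('z',-.2456).as_matrix()[:2,:2]
print(1000*A.T@(r.read_state()['ee_pos'][:2]-[.5215,-.2269]))
E
```

```text
time: 14.92
ee_pos: [0.5596, -0.022, 0.0406]
tool_rot: [3.141, -0.001, 1.324]
wrist_force: [0.9, 7.3, -0.0]
grip_width: 0.06
grip_force: 3.7
time: 15.55
ee_pos: [0.5535, -0.0462, 0.0405]
tool_rot: [-3.142, 0.0, 1.323]
wrist_force: [-0.1, 0.2, -0.0]
grip_width: 0.0603
grip_force: 0.0
time: 15.8
ee_pos: [0.5528, -0.0486, 0.0405]
tool_rot: [-3.141, 0.0, 1.324]
wrist_force: [-0.7, 0.1, -0.5]
grip_width: 0.0601
grip_force: 0.0
[-12.94746097 180.54472549]
```

```bash
python3 - <<'E'
from h import *
p=cam('scene');im=r.read_camera('scene')
for l in('tub_eye','tub'): lm('scene',l,p)
p=cam('top');im2=r.read_camera('top')
for l in('tub_eye','tub'): lm('top',l,p)
a=cv2.resize(im[190:270,350:440],(540,480),interpolation=cv2.INTER_CUBIC)
cv2.imwrite('pics/s6.png',a)
E
```

```text
scene tub_eye landmark_of 0.78 [ 0.5083 -0.2075  0.0413]
scene tub landmark_of 0.56 [ 0.5318 -0.1029 -0.0027]
top tub_eye landmark_of 0.55 [ 0.5103 -0.2145  0.0428]
top tub landmark_of 0.94 [ 0.54   -0.103   0.0022]
```

View pics/s6.png

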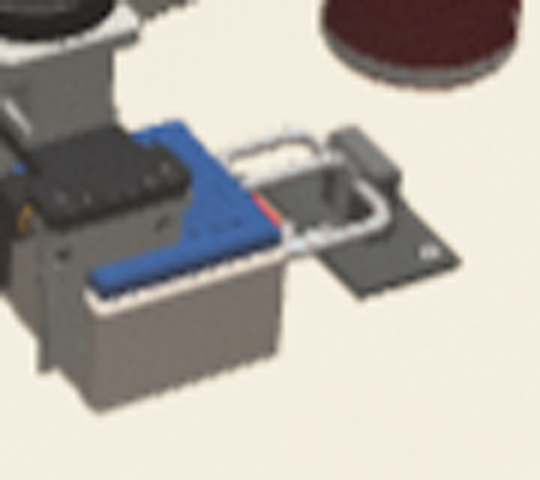

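The loop's bar is inside the hook beside the back bar, and the red gate at crop (265,210) lies across the mouth. There is no push-back force. I'll back off, lift, and check from above.

```bash
python3 -m jog '[[[1.5,0,0],0,6],[[2,0,0],0,6],[[0,0,-6],0,6],[[0,0,-6],0,6],[[0,0,-6],0,6]]'; python3 -m jog '[[[-2,0,-6],0,6],[[-2,0,-2],0,6],[[0,0,0],0,6],[[0,0,0],0,6]]'; python3 look.py w7 tub tub_eye gate_mouth hook_back; python3 - <<'E'
import cv2
im=cv2.imread('pics/w7.png'); cv2.imwrite('pics/w7c.png',cv2.resize(im[150:350,220:440],None,fx=3,fy=3,interpolation=cv2.INTER_CUBIC)[:600])
E
```

```text
time: 16.73
ee_pos: [0.5614, -0.0125, 0.2225]
tool_rot: [-3.141, -0.001, 1.326]
wrist_force: [0.3, -0.7, 0.8]
grip_width: 0.0599
grip_force: 0.0
time: 17.23
ee_pos: [0.5516, -0.0515, 0.2988]
tool_rot: [-3.14, -0.0, 1.325]
wrist_force: [-0.4, -1.3, -0.7]
grip_width: 0.0601
grip_force: 0.0
17.225 [ 0.55160914 -0.05150931  0.29879746] [-3.14039432e+00 -2.73159719e-04  1.32506642e+00]
wrist tub landmark_of 0.86 [ 5.387e-01 -1.071e-01 -3.000e-04]
wrist tub_eye landmark_of 0.89 [ 0.5086 -0.2149  0.0424]
wrist gate_mouth landmark_of 0.94 [ 0.5178 -0.1719  0.045 ]
wrist hook_back landmark_of 0.86 [ 0.5221 -0.226   0.0412]
wrist hook_back landmark_of 0.18 [ 0.3997 -0.3594  0.0012]
```

View pics/w7c.png

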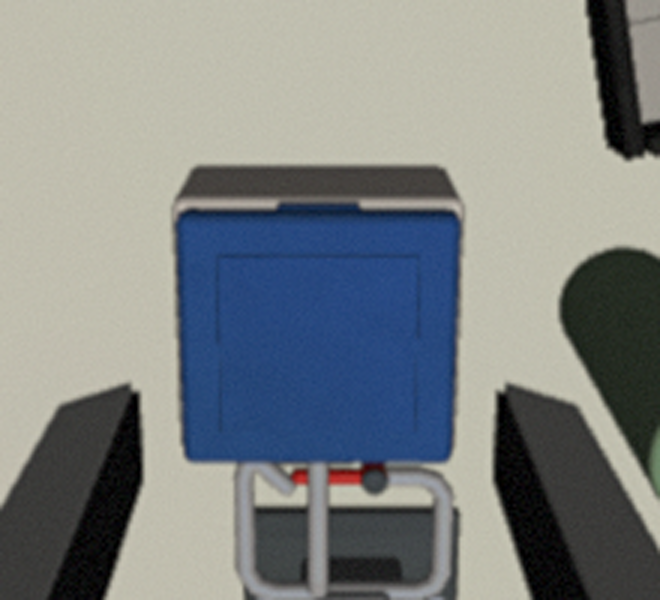

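The gate, crop (295–375, 477), is straight and fully shut between nose and pivot. The loop runs over it with its bar at the back bar (318,585), and the tub stands upright and free.

```bash
python3 -c "
from plant import r
print(r.finish_job())"
```

```text
the job is handed in; nothing more can be done
None
```

The tub is clipped into the larger hook with the gate shut behind its loop. It was standing upright and let go at hand-in (about 17 s of the 67 s), and I touched nothing else.

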